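# Engage the lift key in the router table

### The job

On the small router table, first swing the lift's lock lever round to its open line, so that it points straight out at the table's front edge. Then take the splined T-handle key (the one with the thick flat bar) out of the rack, set it upright in the lift screw's socket beside the lever, turn it until the splines mesh and push it fully home, collar down on the socket's rim, without forcing it. A spring in the socket throws the key out, so finish still gripping the key and pressing it home, ready to wind; leave the rack's other tools and the things lying on the router table where they are.

Things in the scene. Friction and masses are not known exactly. Their poses are not given: they have to be found in the camera images.
- router_table: Bench-top router table, fixed on the bench: 320 deep (x), 420 wide (y), top face at 180 mm height. Origin: on the bench under its centre; x from its front edge (robot side, x = -160) to the back, y to its left, z up. Aluminium insert plate flush in the top. Socket axis at x -60, y 75; lever pivot at x -30, y -70.
- fence (a point): Middle of the fence's upper edge, 251 mm above the bench. The fence, two wooden faces on an aluminium back, runs 400 mm along y across the back of the router table's top (x 72 to 128 of the table) and stands 71 mm above it, with a black dust port behind reaching to x = 145. Axes as router_table.
- lever_pivot (a point): Point on the vertical hinge axis of the lock lever, 30 mm above the table top, level with the middle of the lever's knob. Axes as router_table.
- lock_lever (a joint): Angle of the lock lever, a flat dark steel arm level 7 to 13 mm above the plate. 0 = locked, along the front edge to the right (-y of the table); it grows clockwise seen from above; 1.571 = open, straight at the front edge (-x), over a short white line. A cam: past the line it binds again (stop at 2.3). Starts within 0.55 of locked. Stays where left; 0.14 N m stiff (2 N at the knob).
- lever_knob (a point): Middle of the lever's grip: an upright black round knob, 18 diameter, from 12 to 44 mm above the table top (this point at 30), 70 mm from the hinge axis.
- lift_screw: Head of the lift screw: steel boss, 36 diameter, rim 3 mm above the table top. Origin: on its axis at the rim; z up, x along a spline groove. Bore 26.4; six inward teeth 3.9 wide, inner diameter 19.2, rounded ends, starting 3 mm below the rim, at 30, 90, 150.. degrees from x; grooves at 0, 60, 120... Starts at any angle; stiff (0.18 N m): a lightly pressed key slips over it until it meshes.
- ejector (a joint): Travel in m of the sprung pin inside the socket, 0 at rest with its top 12 mm below the rim, growing as it is pushed down; 0.011 with the key fully home. Pushes up with 4 N at rest, 10 N at home, more than the key's weight.
- spline_key: T-handle key, upright, 115 tall, 0.18 to 0.28 kg, loose. Origin: centre of its lower end; z up the stem, y along the handle bar. Lower 23 mm: six teeth 4.4 wide, 24 diameter over them, rounded lead-in, at 0, 60, 120.. degrees from x. Then a collar 34 diameter (23 to 29 mm up) and a 16 mm stem. Play when meshed: 0.9 mm each side of a tooth (5 degrees), 1.1 mm sideways.
- key_bar (a point): Middle of the key's handle, 104 mm above the key's lower end: a flat black bar 100 long (key's y), 20 thick (key's x), 22 high; grip it from above across the 20. Key unmeshed on the teeth: this point 101 mm above the socket's rim; meshed and touching the sprung pin: 92; fully home, collar on the rim: 81 (lower end 23 below the rim).
- rack: Wooden rack block, fixed: 260 (x) by 70 (y) by 45 high, origin at the centre of its underside. Three upright tools stand in its holes (28 wide, 30 deep) at x -80, 0, 80, any tool in any hole. Each hangs by its collar on the top face, lower 23 mm in the hole (lower end 22 mm above the bench): the key must rise 25 mm to come free.
- collet_spanner: Another tool in the rack: steel T-spanner, 132 tall, with a thin round bar 12 diameter, 90 long. Not to be moved.
- ball_driver: Another tool in the rack: driver with a pear-shaped black grip 34 diameter, 126 tall. Not to be moved.
- wrench: Small open-ended wrench, 130 long, lying on the left edge of the router table's top. Not to be moved.
- reducer_ring: Aluminium ring, 52 diameter, 6 high, lying on the router table's top towards the back left. Not to be moved.
- setup_block: Brass block, 25 by 50 by 12 high, lying on the insert plate in front of the fence, left of its middle. Not to be moved.
Things that resemble listed ones, but are neither listed nor needed, are in the scene too. What is shaped like the spline_key but purple or turquoise is not meant.

How it is judged (in metres and radians):
On the way, in this order (a step that is already met when the one before it is completed fails the run):
1. the lock lever stands on its open line, within 10 degrees, the key still away from the socket (value of joint lock_lever between 1.396 and 1.746 rad and distance between spline_key and lift_screw above 0.05 m), for 0.2 s.
2. the key's splines are meshed, at least 8 mm deep, with the lever open (z of spline_key in the frame of lift_screw below -0.008 m and horizontal distance between spline_key and lift_screw below 0.003 m and angle between spline_key's own z axis and vertical below 0.1 rad and value of joint lock_lever between 1.396 and 1.746 rad), for 0.1 s.
At the end, for the whole second after the job is handed in: The key stands upright in the socket (within 4 degrees, within 3 mm of its axis), splines meshed and collar within 2.5 mm of the rim, the sprung pin pushed down at least 8.5 mm, still, the fingers gripping it; the lock lever within 10 degrees of the open line (z of spline_key in the frame of lift_screw below -0.0205 m and horizontal distance between spline_key and lift_screw below 0.003 m and angle between spline_key's own z axis and vertical below 0.07 rad and value of joint ejector above 0.0085 m and contact force between the fingers and spline_key above 3 N and linear speed of spline_key below 0.02 m/s and value of joint lock_lever between 1.396 and 1.746 rad); the arm keeps its last pose, push and grip.
It fails at once if the key was forced: more than 60 N on the lift screw (contact force between spline_key and lift_screw above 60 N).
It fails at once if another tool in the rack was moved more than 30 mm (distance of any of collet_spanner, ball_driver from where it was at the start of the episode above 0.03 m).
It fails at once if something lying on the router table was moved more than 30 mm (distance of any of wrench, reducer_ring, setup_block from where it was at the start of the episode above 0.03 m).
It also fails if it takes over 69 s, if anything falls off the work surface, if the arm or the gripper's body presses on something with over 40 N, if the wrist force passes 120 N, or if a joint passes its speed limit or range.

### The arm

A 6-joint arm with a two-finger parallel gripper is mounted at the origin on the work surface. World frame = base frame: x ahead of the robot, y to its left, z up, the work surface at z = 0. Lengths are in m, angles in degrees, forces in N, time in s.
With the tool pointing down it reaches from about 0.375 to 0.925 m from the base axis. Payload 5.7 kg.
Tool frame: the origin (TCP) lies midway between the tips of the shut fingers; the grasp point (between the pads) lies 19 mm behind it; z points along the fingers, y is the line along which they close (so a half turn about z gives the same grasp; the last joint's range is limited). The gripper opens to 85 mm and grips with 20 to 120 N. Pads are 22 mm wide; open, the fingers measure 114 mm over their backs; the gripper's body (76 mm by 85 mm) begins 54 mm behind the grasp point. The pads swing forward as they close: fully open they stand 13 mm farther back than shut.
Start: joints at [-74.376, 20.558, 86.54, -0, 72.909, -6.595], TCP at [0.227, -0.555, 0.231] pointing down, gripper open.
Joint ranges: [-170.27, 170.27], [-57.76, 135], [12.27, 136.19], [-55.21, 235.2], [11.17, 155.16], [-170.74, 170.74]. Speed limits (degrees/s): [136.94, 136.94, 180, 180, 180, 180].

### API

Orientations are given as [roll, pitch, yaw] about the fixed x, y, z axes, in that order (R = Rz(yaw) Ry(pitch) Rx(roll)).
In Python, from rig import arm, viewer gives the robot as it stands.
- The arm moves only by the tool arm_command, never from a script. Its argument "deltas" is a list that holds one entry, the list of rows, each a list of 5 numbers: the finger opening in m, from 0 to 0.0854, then the shift along the tool's x, y, z in m, then the turn about the tool's z in rad. A call has 1 to 8 rows; each row shifts and turns the commanded pose from where the row before left it, along the tool's axes as they then stand; what a row does not reach is not made up. A row lasts 1/12 s, in which the tool goes at most 41.7 mm and 7.16 degrees, less where a joint would pass 70% of its speed; a pose out of reach is approached as far as the arm can. A call is refused whole if a number of a shift passes 0.0417 or a number of a turn 0.125, either way. A call with a gripper value outside its range is refused whole. The fingers move at their own pace and stop on an object; "force" is the grip in N (left out, the last holds). Time passes only in rows, so rows that do not move let the fingers close. It gives the time, the measured TCP pose, the force, the opening and the grip force at its end, in the units of the state.
- arm.read_state(): the state, without advancing time (a new reading comes with each control period).
- viewer.snapshot(name): name is "scene" or "top"; returns the picture (420x560x3 uint8, red, green, blue); there is no depth.
- viewer.camera_params(name): a dict with "fx", "fy", "cx", "cy" (pixels), "pose" (4x4, takes a point from camera to world coordinates). Camera axes: x right, y down, z forward; pixel columns grow to the right and rows downward; lengths in m; the calibration is good to about 2 mm. A picture is of the moment at which its call begins. camera_params takes no time and is no camera call.
- arm.finish_job(): hands the job in; it is judged then, once.
The state is a dict: "time": time; "joint_pos": joint angles; "qd": joint speeds; "tau": joint torques, N m; "eef_pos": TCP position; "tool_rot": TCP orientation; "contact_force": force on the tool from outside, world axes, zero at the start; "moment": the same for the moment, N m; "opening": finger opening in m; "grip_force": force on a finger pad.
Only numpy, scipy, OpenCV 4.12 (cv2) and the standard library are available. Lean on these libraries where they do the work, as an engineer would, in place of code of your own. Each camera call takes 0.05 s, during which the arm holds its last target. There are 200 camera calls.

## Working session

There is one attempt and no reset: what is moved stays moved. The work goes in short steps, Python scripts to look and compute and a tool call to move; the robot and the scene stay as the last step left them, time stands still between calls to the robot, and variables do not carry over. Pictures are saved under pics/ and viewed, at most 10 in all, crops included, and the job is handed in when it is done.

Besides the shell and the picture viewer there is one more tool, called as name(argument=value, ...) on one line, values as JSON. arm_command: Moves the arm, as the interface text tells. Its arguments: {"type":"object","properties":{"deltas":{"type":"array","items":{"type":"array","items":{"type":"array","items":{"type":"number"}}}},"force":{"type":"number"}},"required":["deltas"]}

```bash
mkdir -p pics; cat > h.py <<'E'
import numpy as np, cv2
from rig import arm, viewer
def snap(n,f):
    im=viewer.snapshot(n); cv2.imwrite('pics/'+f,cv2.cvtColor(im,cv2.COLOR_RGB2BGR)); return im
def ray(n,u,v,z):
    c=viewer.camera_params(n);P=np.array(c['pose']);d=P[:3,:3]@np.array([(u-c['cx'])/c['fx'],(v-c['cy'])/c['fy'],1]);o=P[:3,3]
    return o+d*(z-o[2])/d[2]
def proj(n,p):
    c=viewer.camera_params(n);P=np.array(c['pose']);q=P[:3,:3].T@(np.array(p)-P[:3,3])
    return np.array([c['fx']*q[0]/q[2]+c['cx'],c['fy']*q[1]/q[2]+c['cy']])
E
python3 - <<'E'
from h import *
print(arm.read_state())
for n in('scene','top'):
    snap(n,n+'0.png'); c=viewer.camera_params(n); print(c)
E
```

```text
{'time': 0.0, 'joint_pos': array([-7.43748948e+01,  2.05992582e+01,  8.65990102e+01,  5.57877608e-05,
        7.29088037e+01, -6.59474573e+00]), 'qd': array([-0.00067313, -0.04119569, -0.02668891, -0.01672145,  0.03295681,
       -0.01126881]), 'tau': array([ 1.47724506e-03, -5.27614081e+01, -2.78618914e+01,  3.36670710e-04,
        1.33322080e-02, -1.12454924e-05]), 'eef_pos': array([ 0.22670512, -0.55478502,  0.23043969]), 'tool_rot': array([-1.79893642e+02, -1.23497464e-02,  2.22198231e+01]), 'contact_force': array([-0.69375606,  0.22351669, -0.01686433]), 'moment': array([-0.01749235, -0.00199373,  0.02327104]), 'grip_force': 0.0, 'opening': 0.08545772773912104}
{'fx': 424.495857748178, 'fy': 424.495857748178, 'cx': 277.1128119555906, 'cy': 208.4500724507712, 'pose': array([[ 0.79403413,  0.50176703, -0.34313212,  0.88362364],
       [ 0.60780491, -0.64689964,  0.4605367 , -0.36363507],
       [ 0.00911009, -0.57423924, -0.81863685,  0.92541655],
       [ 0.        ,  0.        ,  0.        ,  1.        ]])}
{'fx': 387.0450544143907, 'fy': 387.0450544143907, 'cx': 278.7625261307433, 'cy': 209.47116351401073, 'pose': array([[ 0.00322027, -0.98581169,  0.16782416,  0.40625954],
       [-0.99997417, -0.00425305, -0.00579489,  0.0628776 ],
       [ 0.00642643, -0.16780117, -0.98579991,  1.08735133],
       [ 0.        ,  0.        ,  0.        ,  1.        ]])}
```

View pics/top0.png

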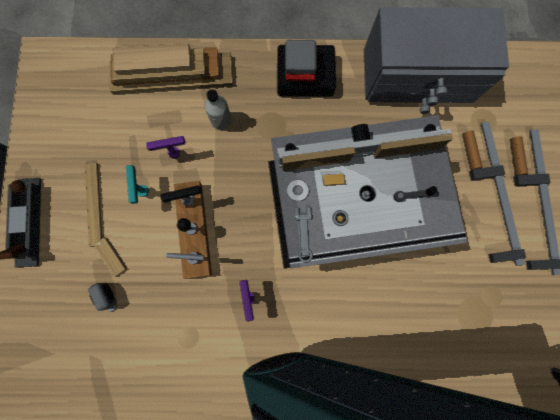

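View pics/scene0.png

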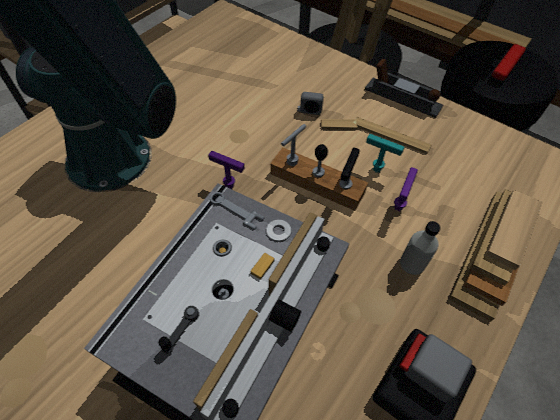

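Candidates for the key: black flat bar in the rack at top (182,193), steel thin bar (185,257), pear grip (185,225), purple ones at (165,145) and (247,300), turquoise at (132,185). I choose the black flat bar at (182,193). The socket is at top (340,218), the lever pivot at (399,196), the knob at (432,191).

```bash
python3 - <<'E'
from h import *
a=cv2.imread('pics/top0.png');b=cv2.imread('pics/scene0.png')
A=cv2.resize(a[175:285,150:225],None,fx=5,fy=5,interpolation=cv2.INTER_CUBIC)
B=cv2.resize(a[110:270,265:470],None,fx=3.7,fy=3.7,interpolation=cv2.INTER_CUBIC)
C=cv2.resize(b[110:220,265:375],None,fx=5,fy=5,interpolation=cv2.INTER_CUBIC)[:550,:420]
cv2.imwrite('pics/c1.png',np.hstack([A,C])); cv2.imwrite('pics/c2.png',np.clip(B*1.3,0,255).astype('uint8'))
E
```

```text
(no output)
```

View pics/c1.png

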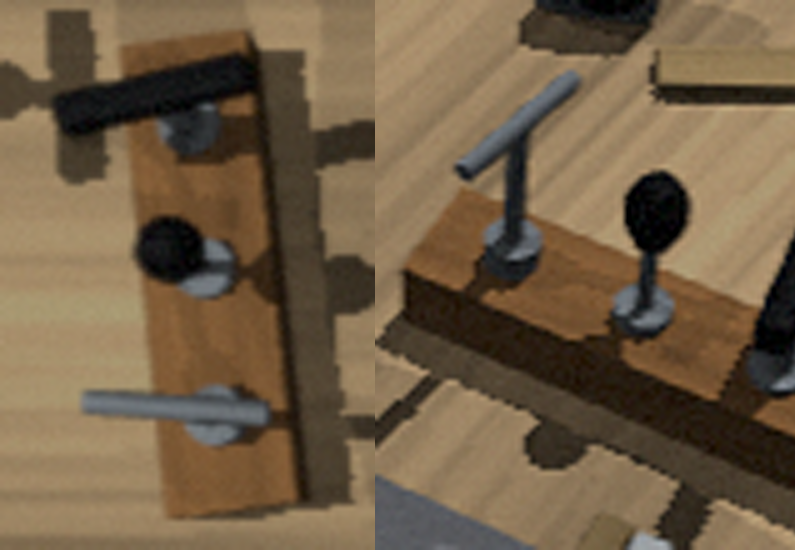

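View pics/c2.png

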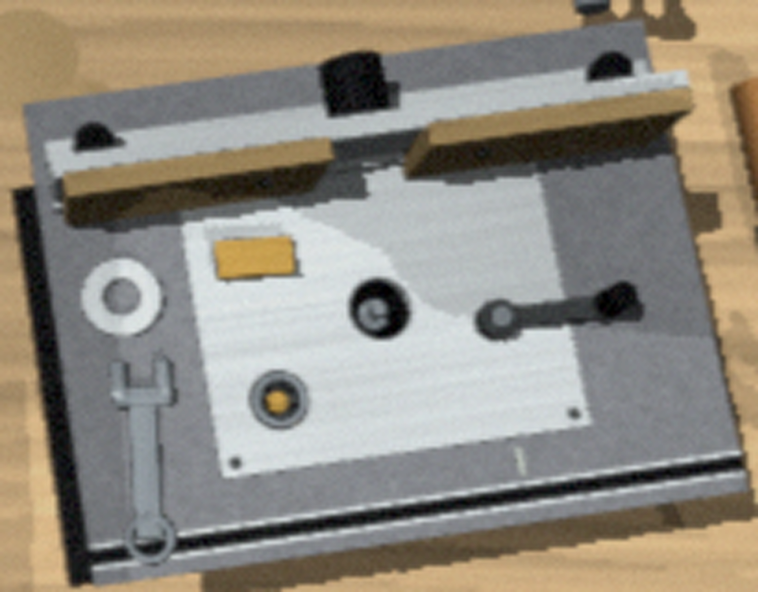

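The crop confirms the thick flat black bar at the back end of the rack (top 181,194). The lever starts about 0.2 rad off locked. Next I fit poses.

```bash
cat >> h.py <<'E'
from scipy.optimize import least_squares, minimize
def box(x,y,yaw,z,hx,hy,hz):
    c,s=np.cos(yaw),np.sin(yaw)
    return [(x+c*a-s*b,y+s*a+c*b,z+d) for a in(-hx,hx) for b in(-hy,hy) for d in(-hz,hz)]
def barfit(masks,x0,z,free_z=False,wins=None):
    def cost(p):
        zz=p[3] if free_z else z; s=0
        for n,m in masks.items():
            pts=np.array([proj(n,q) for q in box(p[0],p[1],p[2],zz,.01,.05,.011)])
            im=np.zeros((420*4,560*4),np.uint8); cv2.fillConvexPoly(im,cv2.convexHull((pts*64+24).astype(np.int32)),255,shift=4)
            r=cv2.resize(im,(560,420),interpolation=cv2.INTER_AREA)/255.
            u,v,w,h=wins[n]; s+=np.abs(r-m)[v:h,u:w].sum()
        return s
    p0=np.array(list(x0)+([z] if free_z else []))
    sim=np.vstack([p0]+[p0+np.eye(len(p0))[i]*[.006,.006,.08,.006][i] for i in range(len(p0))])
    r=minimize(cost,p0,method='Nelder-Mead',options=dict(initial_simplex=sim,xatol=1e-4,fatol=.05,maxiter=400)); return r.x,r.fun
E
python3 - <<'E'
from h import *
f=lambda u,v:(u/3.7+265-.37,v/3.7+110-.37)
obs=[('top',f(278,400),(-60,75,183)),('top',f(498,318),(-30,-70,195)),('top',f(24,103),(160,210,180)),('top',f(645,20),(160,-210,180)),('top',f(750,492),(-160,-210,180)),('top',f(93,583),(-160,210,180)),
('scene',(222,247),(-60,75,183)),('scene',(190.5,313),(-30,-70,195))]
def res(p):
    c,s=np.cos(p[2]),np.sin(p[2]);o=[]
    for n,uv,(x,y,z) in obs:
        x,y,z=x/1e3,y/1e3,z/1e3
        o+=list(proj(n,(p[0]+c*x-s*y,p[1]+s*x+c*y,z))-uv)
    return np.array(o)
r=least_squares(res,[.55,-.15,.1],loss='soft_l1');p=r.x;print(p,np.degrees(p[2]),res(p).round(1).reshape(-1,2).tolist())
c,s=np.cos(p[2]),np.sin(p[2])
T=lambda x,y:(p[0]+c*x-s*y,p[1]+s*x+c*y)
S=T(-.06,.075);L=T(-.03,-.07);print('socket',S,ray('top',*obs[0][1],.183),ray('scene',222,247,.183),'pivot',L,ray('top',*obs[1][1],.195))
k=ray('top',*f(622,299),.216);k2=ray('scene',166,344,.210);print('knob',k,k2)
for q in(k,k2):
    d=q[:2]-L;print(np.hypot(*d), p[2]-np.pi/2-np.arctan2(d[1],d[0]))
st=[cv2.cvtColor(cv2.imread(f'pics/{n}0.png'),cv2.COLOR_BGR2GRAY) for n in('top','scene')]
m={'top':(st[0]<35)*1.,'scene':(st[1]<35)*1.}
W={'top':(155,180,206,205),'scene':(336,140,366,186)}
x0=ray('top',181.4,194.2,.126)
for fz in(0,1): print(barfit(m,(x0[0],x0[1],-.2),.126,fz,W))
print(barfit({'top':m['top']},(x0[0],x0[1],-.2),.126,0,W),x0)
# rack corners
q=[ray('top',u/5+150,v/5+175,.045) for u,v in((122,45),(248,32),(303,500),(165,517))];print(np.array(q).round(4))
E
```

```text
[ 0.61242203 -0.15423059  0.14249217] 8.164199756089529 [[0.7, -0.6], [0.6, -0.0], [0.2, -0.4], [-0.4, 0.1], [-0.5, -0.1], [0.3, 0.3], [0.0, -0.1], [0.0, -1.0]]
socket (np.float64(0.5423793315855696), np.float64(-0.08851133319261993)) [ 0.54101552 -0.08671693  0.183     ] [ 0.54249522 -0.08872876  0.183     ] pivot (np.float64(0.5926668032679652), np.float64(-0.22778146707563254)) [ 0.59263569 -0.22630823  0.195     ]
knob [ 0.60070723 -0.29764009  0.216     ] [ 0.60529695 -0.29605681  0.21      ]
0.07031980943816014 0.0279007314085582
0.06943373161648346 -0.040428439005687045
(array([0.60976846, 0.30310534, 0.25844376]), np.float64(167.97647058823526))Traceback (most recent call last):
  File "<stdin>", line 22, in <module>
  File "h.py", line 26, in barfit
    r=minimize(cost,p0,method='Nelder-Mead',options=dict(initial_simplex=sim,xatol=1e-4,fatol=.05,maxiter=400)); return r.x,r.fun
    res = _minimize_neldermead(fun, x0, args, callback, bounds=bounds,
                               **options)
    fxcc = func(xcc)
    fx = function(np.copy(x), *(wrapper_args + args))
  File "h.py", line 19, in cost
    pts=np.array([proj(n,q) for q in box(p[0],p[1],p[2],zz,.01,.05,.011)])
                  ~~~~^^^^^
  File "h.py", line 9, in proj
    c=viewer.camera_params(n);P=np.array(c['pose']);q=P[:3,:3].T@(np.array(p)-P[:3,3])
ValueError: time passes only in moves, steps and waits
```

```bash
python3 - <<'E'
import re
s=open('h.py').read().replace('viewer.camera_params(n)','CP[n]').replace('def snap','CP={n:viewer.camera_params(n) for n in("top","scene")}\ndef snap',1)
open('h.py','w').write(s)
E
python3 - <<'E'
from h import *
st={n:cv2.cvtColor(cv2.imread(f'pics/{n}0.png'),cv2.COLOR_BGR2GRAY) for n in('top','scene')}
W={'top':(158,182,206,204),'scene':(338,144,362,182)}
x0=ray('top',181.4,194.2,.126)
for th in(28,36,44):
    m={n:(st[n]<th)*1. for n in st}
    for k in(['top','scene'],['top'],['scene']):
        print(th,k,barfit({n:m[n] for n in k},(x0[0],x0[1],.2),.126,len(k)>1,W))
m=st['top']<36; print(m[182:204,158:206].sum()); print(st['top'][182:206:2,158:208:3]); print(st['scene'][144:184:3,336:366:2])
for a in((122,45),(248,32),(303,500),(165,517)): print(ray('top',a[0]/5+149.6,a[1]/5+174.6,.045).round(4))
print('collar',ray('top',190/5+149.6,122/5+174.6,.05))
E
```

```text
28 ['top', 'scene'] (array([0.60985966, 0.30310409, 0.26751878, 0.12406483]), np.float64(175.2823529411765))
28 ['top'] (array([0.60989622, 0.3030953 , 0.22433871]), np.float64(105.95686274509802))
28 ['scene'] (array([0.60971561, 0.30131977, 0.2909399 ]), np.float64(65.52156862745097))
36 ['top', 'scene'] (array([0.60965298, 0.30311312, 0.26683445, 0.12463374]), np.float64(158.54901960784315))
36 ['top'] (array([0.60939612, 0.30294706, 0.22742259]), np.float64(95.65490196078431))
36 ['scene'] (array([0.60976821, 0.30118285, 0.28923002]), np.float64(52.70980392156862))
44 ['top', 'scene'] (array([0.60994344, 0.30320135, 0.25413187, 0.12520685]), np.float64(208.3490196078431))
44 ['top'] (array([0.60968978, 0.30304181, 0.23213546]), np.float64(148.7921568627451))
44 ['scene'] (array([0.61012435, 0.30046113, 0.28712471]), np.float64(51.89411764705883))
386
[[134  63  65  64 139 131 124 118 116 108  93  89  90  92  87 139 141]
 [141  69  68  68 145 129  95  91  85  85  88  88  86  85  36 138 140]
 [140  65  63  68 128 129  91  78  78  72  84  64  35  17  25  68  70]
 [142  70  68  65 14
[... 936 characters left out ...]
[146 141 146 135 139 137  10  12  16  19  71 141 139 136 129]
 [145 143 133 149 150  93  16  10  17   2 124 140 137 133 133]
 [137 138 149 149 127   4  23  24  13  96 140 139 135 129 127]
 [146 153 148 142   1  18  24  18  38 144 134 132 129 131 131]
 [ 84  81  98  82  26  21  18   8 128 137 134 133 130 134 138]
 [104  96  82   3  16  30  19  21  57  60  53  96 138 137 142]
 [ 81  85  52   0   4   1   1  64  80  81  48  36  59  65  59]
 [ 96  33  45  32   0   0  24  96  73  88  85  84  82  76  68]
 [ 77  36  48  48  39  25  61 109  94  86  79  73  77  80  86]]
[0.6549 0.346  0.045 ]
[0.6626 0.2768 0.045 ]
[0.4077 0.2381 0.045 ]
[0.3986 0.3108 0.045 ]
collar [0.61075444 0.3054908  0.05      ]
```

arm_command(deltas=[[[0.0854, 0.037, -0.008, -0.005, 0], [0.0854, 0.037, -0.008, -0.005, 0], [0.0854, 0.037, -0.008, -0.005, 0], [0.0854, 0.037, -0.008, -0.005, 0], [0.0854, 0.037, -0.008, -0.005, 0], [0.0854, 0.037, -0.008, -0.005, 0], [0.0854, 0.037, -0.008, -0.005, 0], [0.0854, 0.037, -0.008, -0.005, 0]]], force=20)

```text
time: 0.77
eef_pos: [0.4778, -0.3827, 0.2711]
tool_rot: [-180.0, 0.0, 22.2]
contact_force: [0.7, -0.4, 1.1]
opening: 0.0852
grip_force: 0.0
```

arm_command(deltas=[[[0.06, 0.037, -0.008, -0.005, 0], [0.06, 0.037, -0.008, -0.005, 0], [0.06, 0.037, -0.008, -0.005, 0], [0.06, 0.037, -0.008, -0.005, 0], [0.06, 0, 0, 0, -0.12], [0.06, 0, 0, 0, -0.12], [0.06, 0, 0, 0, -0.12], [0.06, 0, 0, 0, -0.12]]])

```text
time: 1.43
eef_pos: [0.6016, -0.298, 0.2905]
tool_rot: [-179.9, 0.0, 50.1]
contact_force: [0.7, -0.0, -0.6]
opening: 0.0602
grip_force: 0.0
```

arm_command(deltas=[[[0.06, 0, 0, 0, -0.12], [0.06, 0, 0, 0, -0.12], [0.06, 0, 0, 0, -0.12], [0.06, 0, 0, 0, -0.12], [0.06, 0, 0, 0, -0.12], [0.06, 0, 0, 0, -0.12], [0.06, 0, 0, 0, -0.12], [0.06, 0, 0, 0, 0]]])

```text
time: 2.1
eef_pos: [0.6013, -0.2984, 0.2907]
tool_rot: [-179.9, -0.1, 98.1]
contact_force: [0.0, -1.3, 0.4]
opening: 0.06
grip_force: 0.0
```

arm_command(deltas=[[[0.06, 0.001, -0.001, 0.03, 0], [0.06, 0, 0, 0.03, 0], [0.06, 0, 0, 0.02, 0], [0.06, 0, 0, 0.013, 0], [0.01, 0, 0, 0, 0], [0.01, 0, 0, 0, 0], [0.01, 0, 0, 0, 0], [0.01, 0, 0, 0, 0]]], force=25)

```text
time: 2.77
eef_pos: [0.6013, -0.2983, 0.1998]
tool_rot: [179.9, 0.1, 97.8]
contact_force: [-0.1, 0.0, -1.9]
opening: 0.0167
grip_force: 24.9
```

arm_command(deltas=[[[0.01, 0, 0, 0, 0], [0.01, 0, 0, 0, 0], [0.01, 0, 0, 0, 0]]])

```text
time: 3.02
eef_pos: [0.6013, -0.2983, 0.1997]
tool_rot: [179.9, 0.1, 97.8]
contact_force: [0.0, 0.4, 3.7]
opening: 0.0173
grip_force: 25.5
```

arm_command(deltas=[[[0.01, 0.0005, -0.0084, 0, 0.12], [0.01, 0.0005, -0.0084, 0, 0.12], [0.01, 0.0005, -0.0084, 0, 0.12], [0.01, 0.0005, -0.0084, 0, 0.12], [0.01, 0.0005, -0.0084, 0, 0.12], [0.01, 0.0005, -0.0084, 0, 0.12], [0.01, 0, 0, 0, 0]]])

```text
time: 3.6
eef_pos: [0.5514, -0.2869, 0.1997]
tool_rot: [179.9, 0.0, 56.2]
contact_force: [-2.7, -0.9, 4.8]
opening: 0.0168
grip_force: 25.6
```

arm_command(deltas=[[[0.01, 0.0005, -0.0084, 0, 0.12], [0.01, 0.0005, -0.0084, 0, 0.12], [0.01, 0.0005, -0.0084, 0, 0.12], [0.01, 0.0005, -0.0084, 0, 0.12], [0.01, 0.0005, -0.0084, 0, 0.12], [0.01, 0.0005, -0.0084, 0, 0.12], [0.01, 0, 0, 0, 0]]])

```text
time: 4.18
eef_pos: [0.522, -0.246, 0.1996]
tool_rot: [180.0, 0.1, 15.0]
contact_force: [-4.9, 0.9, 8.2]
opening: 0.0166
grip_force: 25.9
```

arm_command(deltas=[[[0.01, 0.0005, -0.0079, 0, 0.11], [0.01, 0, 0, 0, 0], [0.01, 0, 0, 0, 0]]])

```text
time: 4.43
eef_pos: [0.5204, -0.2388, 0.1996]
tool_rot: [-180.0, 0.1, 9.1]
contact_force: [-6.1, 0.8, 10.4]
opening: 0.0168
grip_force: 26.1
```

arm_command(deltas=[[[0.06, 0, 0, 0, 0], [0.06, 0, 0, 0, 0], [0.06, 0, 0, 0, 0], [0.06, 0, 0, -0.03, 0], [0.06, 0, 0, -0.03, 0], [0.06, 0, 0, -0.03, 0]]])

```text
time: 4.93
eef_pos: [0.5212, -0.2389, 0.2886]
tool_rot: [-179.9, 0.1, 9.0]
contact_force: [0.1, -0.1, -0.7]
opening: 0.0604
grip_force: 0.0
```

```bash
python3 - <<'E'
from h import *
a=snap('top','top1.png');b=snap('scene','scene1.png')
A=cv2.resize(a[150:270,310:470],None,fx=4.9,fy=4.9)[:560,:420];B=cv2.resize(b[220:380,100:260],None,fx=3.5,fy=3.5)[:,:380]
B=cv2.copyMakeBorder(B,0,max(0,A.shape[0]-B.shape[0]),0,0,0)[:A.shape[0]]
cv2.imwrite('pics/c3.png',cv2.cvtColor(np.hstack([A,B]),cv2.COLOR_RGB2BGR))
E
```

```text
(no output)
```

View pics/c3.png

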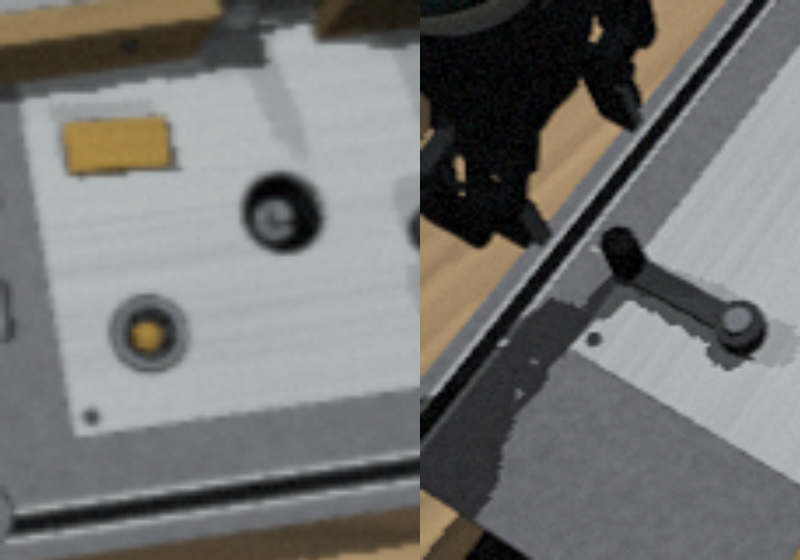

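```bash
python3 - <<'E'
from h import *
L=np.array([.5927,-.2278]);p=.1425
for z in(.205,.21,.215):
    k=ray('scene',157.7,291.4,z);d=k[:2]-L;print(k,np.hypot(*d),np.unwrap([1.5,p-np.pi/2-np.arctan2(d[1],d[0])])[1])
E
```

```text
[ 0.52206989 -0.2377151   0.205     ] 0.07132266271688702 1.5738271055859023
[ 0.52457922 -0.23858904  0.21      ] 0.06896987350257879 1.556220037041974
[ 0.52708856 -0.23946298  0.215     ] 0.06663997132943707 1.5373756043917592
```

arm_command(deltas=[[[0.05, 0.0123, -0.0373, 0, 0], [0.05, 0.0123, -0.0373, 0, 0], [0.05, 0.0123, -0.0373, 0, 0], [0.05, 0.0123, -0.0373, 0, 0], [0.05, 0.0123, -0.0373, 0, 0], [0.05, 0.0123, -0.0373, 0, 0], [0.05, 0.0123, -0.0373, 0, 0]]])

```text
time: 5.62
eef_pos: [0.5653, 0.0342, 0.2875]
tool_rot: [-180.0, 0.0, 9.0]
contact_force: [0.4, -1.1, -0.4]
opening: 0.0504
grip_force: 0.0
```

arm_command(deltas=[[[0.05, 0.0123, -0.0373, 0, 0], [0.05, 0.0123, -0.0373, 0, 0], [0.05, 0.0123, -0.0373, 0, 0], [0.05, 0.0123, -0.0373, 0, 0], [0.05, 0.0123, -0.0373, 0, 0], [0.05, 0.0123, -0.0373, 0, 0], [0.05, 0.0123, -0.0373, 0, 0]]])

```text
time: 6.2
eef_pos: [0.6093, 0.3056, 0.2872]
tool_rot: [180.0, 0.1, 9.1]
contact_force: [0.5, -0.3, -0.2]
opening: 0.0498
grip_force: 0.0
```

arm_command(deltas=[[[0.05, 0, 0, 0, -0.119], [0.05, 0, 0, 0, -0.119], [0.05, 0, 0, 0, -0.119], [0.05, 0, 0, 0, -0.119], [0.05, 0, 0, 0, -0.119], [0.05, 0, 0, 0, -0.119], [0.05, 0, 0, 0, -0.119]]])

```text
time: 6.78
eef_pos: [0.6093, 0.3036, 0.287]
tool_rot: [-179.9, 0.1, 57.1]
contact_force: [-0.4, -0.1, 0.1]
opening: 0.05
grip_force: 0.0
```

arm_command(deltas=[[[0.05, 0, 0, 0, -0.119], [0.05, 0, 0, 0, -0.119], [0.05, 0, 0, 0, -0.119], [0.05, 0, 0, 0, -0.119], [0.05, 0, 0, 0, -0.119], [0.05, 0, 0, 0, -0.119], [0.05, 0, 0, 0, -0.119], [0.05, 0, 0, 0, 0]]])

```text
time: 7.45
eef_pos: [0.6093, 0.3035, 0.2871]
tool_rot: [-179.9, -0.0, 104.7]
contact_force: [-0.6, -0.4, -0.1]
opening: 0.0502
grip_force: 0.0
```

arm_command(deltas=[[[0.05, 0, 0, 0.035, 0], [0.05, 0, 0, 0.035, 0], [0.05, 0, 0, 0.035, 0], [0.05, 0, 0, 0.035, 0], [0.05, 0, 0, 0.025, 0], [0.05, 0, 0, 0.015, 0], [0.05, 0, 0, 0, 0]]])

```text
time: 8.03
eef_pos: [0.6063, 0.3024, 0.1032]
tool_rot: [-179.5, 0.0, 104.3]
contact_force: [-0.4, 0.0, -0.5]
opening: 0.0496
grip_force: 0.0
```

arm_command(deltas=[[[0.01, 0, 0, 0, 0], [0.01, 0, 0, 0, 0], [0.01, 0, 0, 0, 0], [0.01, 0, 0, 0, 0], [0.01, 0, 0, 0, 0], [0.01, 0, 0, 0, 0]]], force=80)

```text
time: 8.53
eef_pos: [0.6106, 0.304, 0.1099]
tool_rot: [179.8, -0.0, 104.5]
contact_force: [-0.7, -0.4, 4.8]
opening: 0.0185
grip_force: 79.9
```

arm_command(deltas=[[[0.01, 0, 0, -0.01, 0], [0.01, 0, 0, -0.02, 0], [0.01, 0, 0, -0.03, 0], [0.01, 0, 0, -0.035, 0], [0.01, 0, 0, -0.035, 0], [0.01, 0, 0, -0.035, 0], [0.01, 0, 0, -0.035, 0], [0.01, 0, 0, -0.01, 0]]])

```text
time: 9.2
eef_pos: [0.6116, 0.3045, 0.3257]
tool_rot: [179.5, -0.1, 104.5]
contact_force: [0.7, 1.8, -1.9]
opening: 0.0189
grip_force: 79.4
```

arm_command(deltas=[[[0.01, 0, 0, 0, 0], [0.01, 0, 0, 0, 0]]])

```text
time: 9.37
eef_pos: [0.6091, 0.3035, 0.3179]
tool_rot: [-180.0, -0.0, 104.5]
contact_force: [-0.2, 0.2, -3.0]
opening: 0.0184
grip_force: 79.3
```

```bash
python3 - <<'E'
from h import *
a=snap('top','top2.png');b=snap('scene','scene2.png')
s=arm.read_state();print(s['eef_pos'],s['tool_rot'],s['contact_force'],s['moment'])
A=cv2.resize(a[130:290,120:230],None,fx=3.6,fy=3.6);B=cv2.resize(b[80:240,270:380],None,fx=3.6,fy=3.6)
cv2.imwrite('pics/c4.png',cv2.cvtColor(np.hstack([A,B]),cv2.COLOR_RGB2BGR))
E
```

```text
[0.60807522 0.30302619 0.31539801] [-1.79712805e+02  2.38852325e-02  1.04491622e+02] [-0.23827197 -0.09528474 -3.21435343] [-0.028377   -0.02488147 -0.00192112]
```

View pics/c4.png

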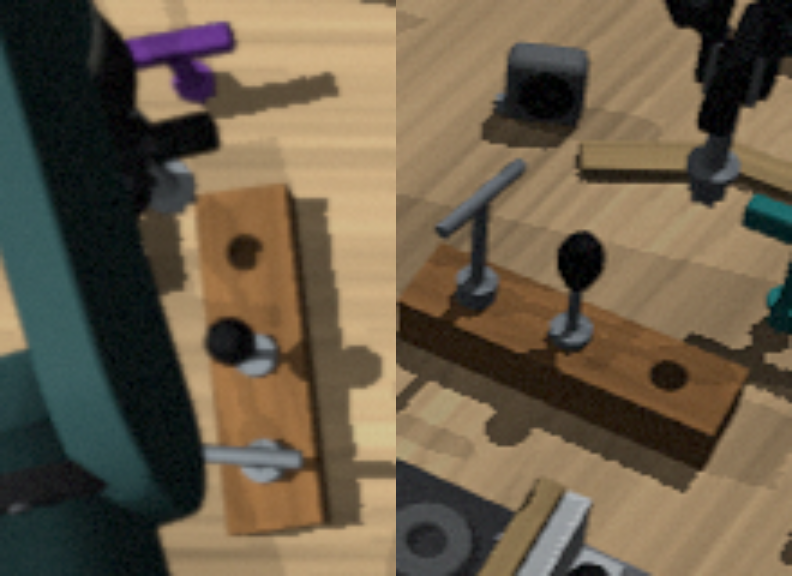

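arm_command(deltas=[[[0.01, -0.033, -0.0147, 0, 0], [0.01, -0.033, -0.0147, 0, 0], [0.01, -0.033, -0.0147, 0, 0], [0.01, -0.033, -0.0147, 0, 0], [0.01, -0.033, -0.0147, 0, 0], [0.01, -0.033, -0.0147, 0, 0], [0.01, -0.033, -0.0147, 0, 0], [0.01, -0.033, -0.0147, 0, 0]]])

```text
time: 10.13
eef_pos: [0.5597, 0.0172, 0.3156]
tool_rot: [-179.7, -0.1, 104.5]
contact_force: [0.4, -0.2, -1.7]
opening: 0.0188
grip_force: 79.1
```

arm_command(deltas=[[[0.01, -0.033, -0.0147, 0, 0], [0.01, -0.033, -0.0147, 0, 0], [0.01, -0.033, -0.0147, 0, 0], [0.01, 0, 0, 0, 0], [0.01, 0, 0, 0, 0], [0.01, 0, 0, 0.01, 0], [0.01, 0, 0, 0, 0], [0.01, 0, 0, 0, 0]]])

```text
time: 10.8
eef_pos: [0.543, -0.0868, 0.3065]
tool_rot: [-179.8, -0.1, 104.6]
contact_force: [0.0, -0.2, -2.3]
opening: 0.0187
grip_force: 79.1
```

```bash
python3 - <<'E'
from h import *
b=snap('scene','scene3.png');a=snap('top','top3.png')
s=arm.read_state();print(s['eef_pos'],s['tool_rot'],s['contact_force'],s['moment'],s['joint_pos'])
B=cv2.resize(b[150:270,180:270],None,fx=4.8,fy=4.8,interpolation=cv2.INTER_CUBIC);A=cv2.resize(a[150:270,310:380],None,fx=4.8,fy=4.8)
cv2.imwrite('pics/c5.png',cv2.cvtColor(np.hstack([B,A]),cv2.COLOR_RGB2BGR))
E
```

```text
[ 0.54382677 -0.08712336  0.30775965] [-1.79952287e+02 -4.57970785e-02  1.04591418e+02] [-0.52038332  0.25687547 -1.71971726] [-0.00589701 -0.01721795 -0.00161793] [-1.62982912e+01  1.29918708e+01  8.64061858e+01  1.50046527e-02
  8.06664003e+01 -3.08921697e+01]
```

View pics/c5.png

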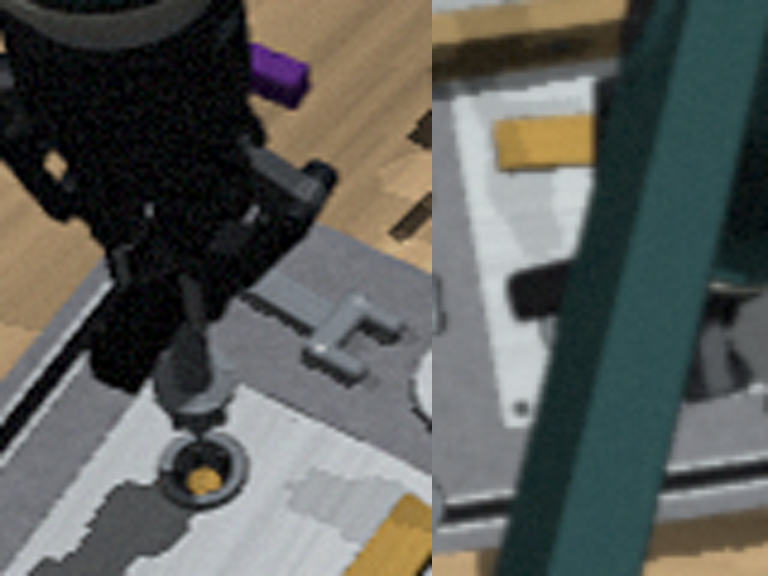

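```bash
python3 - <<'E'
from h import *
# key local: project circles at TCP xy; compare to observed crop coords
def ell(x,y,z,r):
    t=np.linspace(0,2*np.pi,72);q=np.array([proj('scene',(x+r*np.cos(a),y+r*np.sin(a),z)) for a in t]);q=(q-[180,150]+.4)*4.8
    return q.min(0).round(1),q.max(0).round(1)
print('boss',ell(.5424,-.0885,.183,.018))
for o in((0,0),(-.0014,-.0014)):
  x,y=.5438+o[0],-.0871+o[1]
  print('collar bot',ell(x,y,.243,.017),'top',ell(x,y,.249,.017),'teeth end',ell(x,y,.220,.012))
print((proj('scene',(.5448,-.0871,.24))-proj('scene',(.5438,-.0871,.24)))*4.8,(proj('scene',(.5438,-.0861,.24))-proj('scene',(.5438,-.0871,.24)))*4.8)
g=cv2.cvtColor(cv2.imread('pics/scene3.png'),cv2.COLOR_BGR2GRAY);print(g[222:244,210:234])
E
```

```text
boss (array([160.4, 430. ]), array([246.9, 505. ]))
collar bot (array([150.6, 354.1]), array([237.2, 427.4])) top (array([148.8, 345.8]), array([236. , 419.4])) teeth end (array([169.8, 395.3]), array([229.6, 446.3]))
collar bot (array([145.5, 354.6]), array([232.2, 427.9])) top (array([143.7, 346.4]), array([230.9, 419.9])) teeth end (array([164.9, 395.8]), array([224.7, 446.9]))
[1.89396678 1.31817719] [ 1.69371308 -1.7002761 ]
[[  7   2   4   0  16  40  43  35  30  34  37  38  32  88 127 121 117 115
  115 108 110 111 118 112]
 [  0   4   1  38  68  62  37  35  32  37  32  33  33  77 122 128 123 114
  108 116 113 113 116 115]
 [  8   1  13  53  71  50  31  38  33  31  32  36  28  59 108 128 128 118
  118 115 116 118 116 117]
 [ 13   7  29  48  63  50  47  36  43  38  30  31  32  61 107 129 125 125
  122 122 118 116 118 121]
 [  3   7  37  61  57  52  38  34  34  37  39  33  31  58  92 116 128 129
  128 119 116 115 116 117]
 [  4  29  49  58  54  56  43  39  36  27  34  43  36  41  86 116 107 105
  109 114 117 112 118 117]
 [ 26  54  54  60  56  54  40  34  37  35  33  37  31  34  7
[... 856 characters left out ...]
83 181 189 180 130  29  33  33  38  23  31  38  25  34  27  46 131
  190 188 184 182 181 183]
 [185 186 188 188 186 156  32  28  37  39  37  40  39  30  57  65 101 170
  188 186 182 181 181 182]
 [188 181 187 186 188 170  93  82 104  60  31  31  31  63 131 175 178 193
  190 182 183 179 179 183]
 [184 184 184 187 187 191 190 184 151 126  68  36  75 120 126 115 118 143
  172 181 181 183 184 184]
 [186 186 185 185 188 174 140 120 127 133 108  36  66  87 107 123 124 111
  116 161 186 181 185 183]
 [184 186 185 188 175 143 126 132 114  61  37  30  32  27  38  74 102 122
  105 101 161 187 185 181]
 [182 185 186 179 142 124 127  96  25  35  48  52  32  40  31  29  48  92
  129 115 113 167 189 181]]
```

The key hangs upright and roughly over the socket: the collar is at crop (195,385), the boss at (203,470). I correct by about 2 mm and lower it gently.

arm_command(deltas=[[[0.01, -0.0012, -0.0017, 0, 0], [0.01, 0, 0, 0.01, 0], [0.01, 0, 0, 0.01, 0], [0.01, 0, 0, 0.01, 0], [0.01, 0, 0, 0.003, 0], [0.01, 0, 0, 0, 0], [0.01, 0, 0, 0, 0], [0.01, 0, 0, 0, 0]]])

```text
time: 11.57
eef_pos: [0.5429, -0.09, 0.2755]
tool_rot: [180.0, 0.0, 104.5]
contact_force: [0.2, -0.3, -2.3]
opening: 0.0187
grip_force: 79.2
```

arm_command(deltas=[[[0.01, 0, 0, 0.002, 0], [0.01, 0, 0, 0.002, 0], [0.01, 0, 0, 0, 0], [0.01, 0, 0, 0, 0]]])

```text
time: 11.9
eef_pos: [0.5425, -0.0899, 0.2713]
tool_rot: [-180.0, -0.0, 104.5]
contact_force: [-0.2, 0.7, -3.1]
opening: 0.0184
grip_force: 79.2
```

arm_command(deltas=[[[0.01, 0.0012, 0.0002, 0, 0], [0.01, 0, 0, 0.0015, 0], [0.01, 0, 0, 0.0015, 0], [0.01, 0, 0, 0, 0], [0.01, 0, 0, 0, 0]]])

```text
time: 12.32
eef_pos: [0.5425, -0.0887, 0.2682]
tool_rot: [-180.0, -0.0, 104.5]
contact_force: [-0.2, -0.2, -2.1]
opening: 0.0188
grip_force: 79.5
```

arm_command(deltas=[[[0.01, 0, 0, 0.001, 0], [0.01, 0, 0, 0.001, 0], [0.01, 0, 0, 0, 0], [0.01, 0, 0, 0, 0]]])

```text
time: 12.65
eef_pos: [0.5427, -0.0889, 0.2667]
tool_rot: [180.0, 0.0, 104.5]
contact_force: [-0.4, -1.1, 2.1]
opening: 0.0188
grip_force: 80.0
```

arm_command(deltas=[[[0.01, 0, 0, 0.0008, 0], [0.01, 0, 0, 0, 0.04], [0.01, 0, 0, 0, 0.04], [0.01, 0, 0, 0, 0.04], [0.01, 0, 0, 0, 0]]])

```text
time: 13.07
eef_pos: [0.5425, -0.0891, 0.2656]
tool_rot: [180.0, 0.0, 97.5]
contact_force: [0.0, -2.0, 1.0]
opening: 0.0188
grip_force: 79.8
```

arm_command(deltas=[[[0.01, 0, 0, 0, 0.04], [0.01, 0, 0, 0, 0.04], [0.01, 0, 0, 0, 0.04], [0.01, 0, 0, 0, 0]]])

```text
time: 13.4
eef_pos: [0.5422, -0.089, 0.2651]
tool_rot: [-180.0, 0.0, 90.7]
contact_force: [-0.4, -3.4, -0.2]
opening: 0.0191
grip_force: 79.5
```

arm_command(deltas=[[[0.01, 0, 0, 0.001, 0], [0.01, 0, 0, 0.001, 0], [0.01, 0, 0, 0, 0], [0.01, 0, 0, 0, 0]]])

```text
time: 13.73
eef_pos: [0.5425, -0.089, 0.2632]
tool_rot: [-180.0, 0.0, 90.8]
contact_force: [-0.7, -3.9, -2.9]
opening: 0.0191
grip_force: 79.3
```

arm_command(deltas=[[[0.01, -0.0005, 0, 0.001, 0], [0.01, 0, 0, 0.002, 0], [0.01, 0, 0, 0.002, 0], [0.01, 0, 0, 0, 0], [0.01, 0, 0, 0, 0]]])

```text
time: 14.15
eef_pos: [0.5424, -0.0894, 0.2583]
tool_rot: [-180.0, 0.0, 90.7]
contact_force: [-0.3, -3.9, -1.1]
opening: 0.0186
grip_force: 79.7
```

```bash
python3 -c "
from h import *
s=arm.read_state();print(s['eef_pos'],s['contact_force'],s['moment'],s['tool_rot'])"
```

```text
[ 0.54235947 -0.08935414  0.25826288] [-0.26230538 -3.85487632 -1.14773101] [-1.03991237  0.14833212 -0.04850635] [-1.79980526e+02  1.01185493e-02  9.07463657e+01]
```

arm_command(deltas=[[[0.01, -0.0008, 0, 0.002, 0], [0.01, 0, 0, 0.002, 0], [0.01, 0, 0, 0.002, 0], [0.01, 0, 0, 0, 0], [0.01, 0, 0, 0, 0]]])

```text
time: 14.57
eef_pos: [0.5425, -0.0899, 0.2529]
tool_rot: [180.0, -0.0, 90.7]
contact_force: [-2.2, -3.5, 5.6]
opening: 0.0183
grip_force: 80.6
```

arm_command(deltas=[[[0.01, 0, 0, 0.0015, 0], [0.01, 0, 0, 0.0015, 0], [0.01, 0, 0, 0, 0], [0.01, 0, 0, 0, 0]]])

```text
time: 14.9
eef_pos: [0.5425, -0.0899, 0.2502]
tool_rot: [180.0, -0.0, 90.7]
contact_force: [-3.6, -2.5, 7.4]
opening: 0.0185
grip_force: 81.1
```

arm_command(deltas=[[[0.01, 0, 0, 0.001, 0], [0.01, 0, 0, 0.001, 0], [0.01, 0, 0, 0, 0], [0.01, 0, 0, 0, 0]]])

```text
time: 15.23
eef_pos: [0.5426, -0.09, 0.2486]
tool_rot: [180.0, 0.0, 90.7]
contact_force: [-3.8, -2.8, 10.1]
opening: 0.0191
grip_force: 81.5
```

arm_command(deltas=[[[0.01, 0, 0, 0.0007, 0], [0.01, 0, 0, 0.0007, 0], [0.01, 0, 0, 0, 0], [0.01, 0, 0, 0, 0]]])

```text
time: 15.57
eef_pos: [0.5427, -0.0901, 0.2479]
tool_rot: [179.9, 0.0, 90.7]
contact_force: [-5.3, -2.4, 14.3]
opening: 0.0187
grip_force: 82.2
```

arm_command(deltas=[[[0.01, 0, 0, 0.0006, 0], [0.01, 0, 0, 0, 0], [0.01, 0, 0, 0, 0], [0.01, 0, 0, 0, 0]]])

```text
time: 15.9
eef_pos: [0.5427, -0.0901, 0.2479]
tool_rot: [179.9, 0.0, 90.7]
contact_force: [-6.5, -2.7, 18.1]
opening: 0.0186
grip_force: 82.7
```

```bash
python3 - <<'E'
from h import *
b=snap('scene','scene4.png')
s=arm.read_state();print(s['eef_pos'],s['contact_force'],s['moment'],s['tool_rot'])
B=cv2.resize(b[150:350,130:270],None,fx=3,fy=3,interpolation=cv2.INTER_CUBIC)
cv2.imwrite('pics/c6.png',cv2.cvtColor(B,cv2.COLOR_RGB2BGR))
E
```

```text
[ 0.54269634 -0.09010309  0.2479004 ] [-6.13159283 -2.78155634 18.54658943] [-0.53042908  1.41032416 -0.083969  ] [1.79906640e+02 3.16199952e-02 9.07494270e+01]
```

View pics/c6.png

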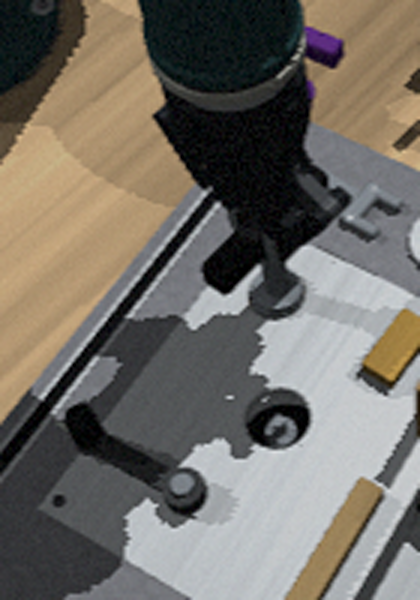

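The z has stopped at 0.2479 while the force rises, and the picture shows the collar seated on the boss and the lever open. That is the home position, so I hand in.

```bash
python3 -c "
from rig import arm
print(arm.finish_job())"
```

```text
the job is handed in; nothing more can be done
None
```

The job is handed in, with no verdict returned: the lock lever measured at its open line (about 1.56 rad), and the spline key is meshed and held pressed home, collar on the rim, at about 20 N.

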